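# Step a board carrier under a fixed inspection pointer

### The job

Take hold of the leaning handle plate of the sliding board carrier and bring the round can on the circuit board under the tip of the fixed pointer, so that the tip stands over the can's middle, and let it stand still there for at least a second. Then step the carrier on until the middle of the tall square relay is under the pointer, let go and leave it there. Do not touch the components with the gripper, and leave the other things on the bench where they lie.

Things in the scene. Friction and masses are not known exactly. Their poses are not given: they have to be found in the camera images.
- handle: bare-metal handle plate on the carrier's left edge (robot's left), 110 mm wide (its x), 10 mm thick (its y), leaning 30 deg outwards, top to the left. Origin: grip point, mid-width, mid-thickness, 25 mm below the upper edge, 106 mm above the table; 45 mm of free plate below it. z runs up the plate, y is its normal (left and down), x level along slide_x. Never moves up, down or in yaw
- slide_y (a joint): cross slide position in m, -0.085 to 0.085, 0 in the middle, growing to the robot's left, level, square to slide_x; about 2 N of friction, stays where it is left
- slide_x (a joint): carrier position on the cross slide in m, -0.1 to 0.1, 0 in the middle, growing away from the robot, level and square to slide_y; about 2 N of friction, stays where it is left
- board (a point): centre of the top of the green 110 mm square circuit board, 68 mm above the table. It is fixed on a stiffly clamped round turntable (160 mm across) on the carrier, at any angle. It lies 45 mm farther along slide_x than the handle's origin and 138 mm to its right. The three tall components stand 40 mm from here, at 0, 125 and 240 deg from this point's x axis (can, relay, spacer)
- pointer_tip (a point): tip of the fixed slanted needle pointer, 100 mm above the table, 12 mm above the components' tops. The needle rises away from the robot to an arm 200 mm high on a post about 210 mm behind the tip
- round_can: round can 26 mm across, 20 mm high, metal with a dark sleeve; soldered upright on the board. Origin: centre of its underside, 68 mm above the table; z up
- square_relay: square relay block 26 x 26 mm, 20 mm high; soldered upright on the board. Origin: centre of its underside, 68 mm above the table; z up
- hex_spacer: six-sided metal spacer 26 mm across flats, 20 mm high, also on the board; not to be brought anywhere. Origin: centre of its underside; z up
- screwdriver: bystander: screwdriver on the pink foam mat at the robot's right. Origin: underside
- cutters: bystander: side cutters, 160 mm long, on the pink mat. Origin: underside at the pivot
- enclosure: bystander: open black box 150 x 110 x 50 mm at the left. Origin: centre of its underside
- screw_jar: bystander: clear jar with a metal cap, 64 mm across, 75 mm high, at the right. Origin: centre of its underside
- wrench: bystander: wrench 150 mm long lying left of the stage. Origin: underside
- parts_tray: bystander: white divided tray 110 x 150 x 30 mm at the left. Origin: centre of its underside

How it is judged:
On the way, in this order (a step that is already met when the one before it is completed fails the run):
1. the gripper has hold of the leaning handle plate (contact force between the fingers and handle above 1.5 N), for 0.1 s.
2. the round can stands still under the pointer tip, its middle within 7 mm of it sideways, for 0.7 s (horizontal distance between round_can and pointer_tip below 0.007 m and linear speed of round_can below 0.01 m/s), for 0.7 s.
At the end, for the whole second after the job is handed in: the square relay stands still under the pointer tip, its middle within 7 mm of it sideways (horizontal distance between square_relay and pointer_tip below 0.007 m and linear speed of square_relay below 0.01 m/s); the robot touches nothing.
It fails at once if a component is touched by the robot (contact force between any of the fingers, the arm and round_can above 0.5 N or contact force between any of the fingers, the arm and square_relay above 0.5 N or contact force between any of the fingers, the arm and hex_spacer above 0.5 N).
It fails at once if another thing on the bench is moved by more than 30 mm (distance of any of screwdriver, cutters, enclosure, screw_jar, wrench, parts_tray from where it was at the start of the episode above 0.03 m).
It also fails if it takes over 51 s, if anything falls off the work surface, if the arm or the gripper's body presses on something with over 40 N, if the wrist force passes 120 N, or if a joint passes its speed limit or range.

### The arm

A 6-joint arm with a two-finger parallel gripper is mounted at the origin on the work surface. World frame = base frame: x ahead of the robot, y to its left, z up, the work surface at z = 0. Lengths are in m, angles in rad, forces in N, time in s.
With the tool pointing down it reaches from about 0.35 to 0.975 m from the base axis. Payload 4.9 kg.
Tool frame: the origin (TCP) lies at the very end of the fingers, on their centre line; the grasp point (between the pads) lies behind it (manip.pinch_z is the y of the grasp point in the tool frame, in m); y points along the fingers, x is the direction in which the jaws open and shut, and the axes are right-handed (so a half turn about y gives the same grasp; the last joint's range is limited). The gripper opens to 85 mm and grips with 20 to 120 N. Pads are 22 mm wide; open, the fingers measure 114 mm over their backs; the gripper's body (76 mm by 85 mm) begins 54 mm behind the grasp point. The pads swing forward as they close: fully open they stand 13 mm farther back than shut.
Start: joints at [-1.321, 0.053, 1.613, -0, 1.476, -0.119], TCP at [0.225, -0.583, 0.231] pointing down, gripper open.
Joint ranges: [-3.01, 3.01], [-1.01, 2.22], [0.06, 2.58], [-1.02, 4.17], [0.09, 2.62], [-3.14, 3.14]. Speed limits (rad/s): [2.57, 2.57, 3.14, 3.14, 3.14, 3.14].

### API

Orientations are given as a unit quaternion [w, x, y, z].
In Python, from plant import manip gives the robot as it stands.
- The arm moves only by the tool drive_tool, never from a script. Its argument "motion" is a list of rows, each a list of 3 entries, a list of its own where there are three numbers: the shift along the tool's x, y, z in units of 25 mm (1.0 is 25 mm), then the turn, a rotation vector about the tool's x, y, z in units of 5 degrees (1.0 is 5 degrees), then the closure, from -1 (fully open) to 1 (shut). A call has 1 to 12 rows; each row shifts and turns the commanded pose from where the row before left it, along the tool's axes as they then stand; what a row does not reach is not made up. A row lasts 1/10 s, in which the tool goes at most 50 mm and 8.59 degrees, less where a joint would pass 70% of its speed; a pose out of reach is approached as far as the arm can. A call is refused whole if a number of a shift passes 1 or a number of a turn 1, either way. A call with a gripper value outside its range is refused whole. The fingers move at their own pace and stop on an object; the grip force is fixed at half the most. Time passes only in rows, so rows that do not move let the fingers close. It gives the time, the measured TCP pose, the force and the opening at its end, in the units of the state.
- manip.state(): the state, without advancing time (a new reading comes with each control period).
- manip.grab_frame(name): name is "scene" or "side" or "wrist"; returns a dict with "img" (420x560x3 uint8, blue, green, red), "range_z" (420x560 float32, m along the optical axis (not along the pixel's ray), 0 where there is no reading), "camera_matrix" (3x3 intrinsics, pixels), "k1" (the pictures are not rectified: a ray, as slopes to the right and down, at radius r is drawn at 1 + k1 r^2 times it, then the intrinsics apply), "world_from_camera" (4x4, takes a point from camera to world coordinates); the wrist camera has in their place "T_tool_cam" (4x4, takes a point from camera to tool coordinates, whose origin is the TCP and whose axes are the tool frame's). Camera axes: x right, y down, z forward; pixel columns grow to the right and rows downward; lengths in m; the calibration is good to about 2 mm. A picture is of the moment at which its call begins: read the wrist's pose just before it.
- manip.job_done(): hands the job in, once; it reports no verdict.
The state is a dict: "time": time; "joint_pos": joint angles; "joint_vel": joint speeds; "joint_efforts": joint torques, N m; "tool_pos": TCP position; "tool_rot": TCP orientation; "contact_force": force on the tool from outside, world axes, zero at the start; "ft_torque": the same for the moment, N m; "gripper_width": opening from 0.0 (shut) to 1.0 (fully open).
Only numpy, scipy, OpenCV 4.12 (cv2) and the standard library are available. Lean on these libraries where they do the work, as an engineer would, in place of code of your own. Each camera call takes 0.05 s, during which the arm holds its last target. There are 200 camera calls.

## Working session

There is one attempt and no reset: what is moved stays moved. The work goes in short steps, Python scripts to look and compute and a tool call to move; the robot and the scene stay as the last step left them, time stands still between calls to the robot, and variables do not carry over. Pictures are saved under pics/ and viewed, about 8 in all and at most 12, crops included, and the job is handed in when it is done.

Besides the shell and the picture viewer there is one more tool, called as a command line: name --argument value ..., lists and objects as JSON in quotes. drive_tool: Moves the arm, as the interface text tells. Its arguments: {"type":"object","properties":{"motion":{"type":"array","items":{"type":"array"}}},"required":["motion"]}

```bash
mkdir -p pics
cat > h.py <<'E'
import numpy as np, cv2
from plant import manip
from scipy.spatial.transform import Rotation as R
def grab(n):
    st=manip.state(); f=manip.grab_frame(n)
    if n=="wrist":
        T=np.eye(4); q=st["tool_rot"]; T[:3,:3]=R.from_quat([q[1],q[2],q[3],q[0]]).as_matrix(); T[:3,3]=st["tool_pos"]
        f["world_from_camera"]=T@np.array(f["T_tool_cam"])
    return f
def rays(f,uv):
    K=np.array(f["camera_matrix"]); uv=np.atleast_2d(uv).astype(float)
    d=np.c_[(uv[:,0]-K[0,2])/K[0,0],(uv[:,1]-K[1,2])/K[1,1]]; s=d.copy()
    for _ in range(20): s=d/(1+f["k1"]*(s**2).sum(1,keepdims=True))
    return np.c_[s,np.ones(len(s))]
def at_z(f,uv,z):
    T=np.array(f["world_from_camera"]); r=rays(f,uv)@T[:3,:3].T
    return T[:3,3]+r*((z-T[2,3])/r[:,2:3])
def depth(f,uv):
    T=np.array(f["world_from_camera"]); uv=np.atleast_2d(uv).astype(int)
    return (rays(f,uv)*f["range_z"][uv[:,1],uv[:,0]][:,None])@T[:3,:3].T+T[:3,3]
def cloud(f):
    h,w=f["range_z"].shape; u,v=np.meshgrid(range(w),range(h)); return depth(f,np.c_[u.ravel(),v.ravel()]).reshape(h,w,3)
E
python3 - <<'E'
from h import *
import pickle
fs={n:grab(n) for n in("scene","side")}
pickle.dump(fs,open("f0.pkl","wb"))
for n in fs: cv2.imwrite(f"pics/{n}0.png",fs[n]["img"]); print(n,np.round(fs[n]["world_from_camera"],3).tolist(),fs[n]["k1"])
print(manip.state(), manip.pinch_z)
E
```

```text
scene [[0.64, 0.64, -0.425, 0.959], [0.768, -0.527, 0.364, -0.438], [0.009, -0.56, -0.829, 1.013], [0.0, 0.0, 0.0, 1.0]] 0.0318308191607077
side [[0.965, -0.19, 0.18, 0.216], [-0.261, -0.651, 0.713, -1.238], [-0.019, -0.735, -0.678, 1.257], [0.0, 0.0, 0.0, 1.0]] 0.02110853248675878
{'time': 0.1, 'joint_pos': array([-1.32097719e+00,  5.32949476e-02,  1.61415412e+00,  4.59464008e-06,
        1.47600559e+00, -1.19011330e-01]), 'joint_vel': array([ 0.00110148, -0.00130943, -0.00264923, -0.00034051,  0.00270753,
       -0.00039714]), 'joint_efforts': array([ 1.49976018e-03, -3.94903457e+01, -3.71363211e+01, -2.96216035e-05,
        3.88654575e-03,  1.82137654e-06]), 'tool_pos': array([ 0.22518262, -0.58242034,  0.23018495]), 'tool_rot': array([ 0.58364264, -0.58277204,  0.40032978, -0.39934206]), 'contact_force': array([-0.16647052,  0.01325086, -0.43388197]), 'ft_torque': array([-0.04607494, -0.01026496,  0.02454744]), 'gripper_width': 1.0013759177380326} -0.0187
```

View pics/scene0.png

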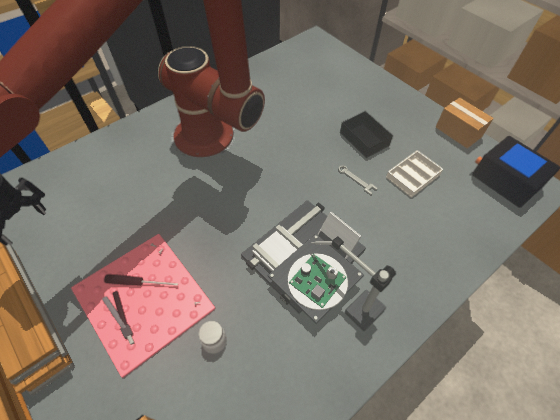

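View pics/side0.png

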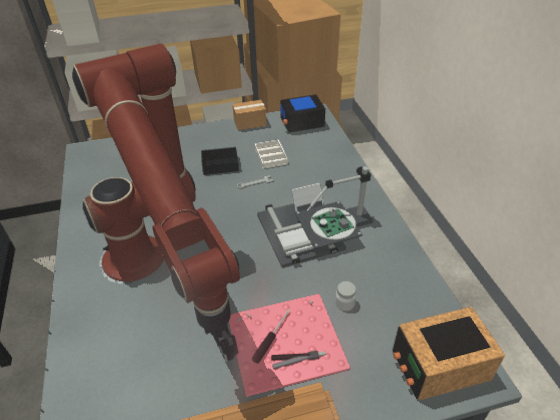

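The scene view shows the board at about (318,280), the handle plate at (342,232), the pointer arm from (338,243) to the post at (383,275), and the wrench and tray to the upper right. The side view agrees. Next I'll enlarge and measure.

Run:
```python
from h import *
import pickle
fs=pickle.load(open("f0.pkl","rb"))
a=cv2.resize(fs["scene"]["img"][190:340,230:410],None,fx=4,fy=4,interpolation=cv2.INTER_CUBIC)[:600]
b=cv2.resize(fs["side"]["img"][155:265,250:380],None,fx=5,fy=5,interpolation=cv2.INTER_CUBIC)
cv2.imwrite("pics/sc.png",a); cv2.imwrite("pics/sd.png",b)
for n in fs:
    f=fs[n]; C=cloud(f); im=f["img"].astype(int); Z=C[...,2]
    g=(im[...,1]>im[...,2]+20)&(im[...,1]>im[...,0]+10)&(abs(Z-.068)<.012)
    P=C[g]; print(n,"green",g.sum(),P.mean(0),np.median(P,0)); 
    (c,s,ang)=cv2.minAreaRect((P[:,:2]*1000).astype(np.float32)); print(c,s,ang)
    hp=(Z>.085)&(Z<.14)&(C[...,0]>.3)&(C[...,0]<.9)&(C[...,1]>-.1)&(C[...,1]<.4)
    v,u=np.nonzero(hp); 
    lab=cv2.connectedComponentsWithStats(hp.astype(np.uint8))
    for i in range(1,lab[0]):
        if lab[2][i,4]>15: Q=C[lab[1]==i]; print(lab[2][i],Q.min(0).round(3),Q.max(0).round(3),Q.mean(0).round(3))
```

```text
scene green 1051 [ 0.70078679 -0.09205568  0.06855818] [ 0.69649567 -0.09089756  0.06855114]
(698.8868408203125, -89.40338134765625) (110.73528289794922, 111.97333526611328) 10.852846145629883
[322 212  39  38 681] [0.59  0.023 0.085] [0.7   0.063 0.135] [0.646 0.042 0.111]
[311 241   9   4  24] [ 0.618 -0.046  0.102] [ 0.649 -0.039  0.139] [ 0.636 -0.044  0.125]
[303 263   8   8  39] [ 0.649 -0.099  0.085] [ 0.672 -0.087  0.093] [ 0.66  -0.094  0.089]
[327 266  11  11  83] [ 0.698 -0.065  0.085] [ 0.726 -0.039  0.093] [ 0.713 -0.053  0.089]
[366 290  11  13  77] [ 0.818 -0.042  0.086] [ 0.838 -0.029  0.138] [ 0.829 -0.038  0.112]
side green 415 [ 0.69660637 -0.09647786  0.0695553 ] [ 0.69400929 -0.09896005  0.06948741]
(700.5433349609375, -89.30562591552734) (111.8293228149414, 115.7272720336914) 11.701397895812988
[291 183  30  22 404] [0.589 0.017 0.085] [0.699 0.067 0.136] [0.641 0.042 0.11 ]
[358 190   7  13  65] [ 0.816 -0.043  0.085] [ 0.838 -0.025  0.14 ] [ 0.826 -0.034  0.113]
[307 201   9   9  24] [ 0.62  -0.048  0.087] [0.655 0.017 0.139] [ 0.636 -0.04   0.123]
[329 207   8   6  36] [ 0.7   -0.066  0.086] [ 0.725 -0.037  0.096] [ 0.713 -0.052  0.09 ]
[320 219   7   3  16] [ 0.652 -0.099  0.086] [ 0.673 -0.088  0.097] [ 0.662 -0.093  0.089]
```

View pics/sc.png

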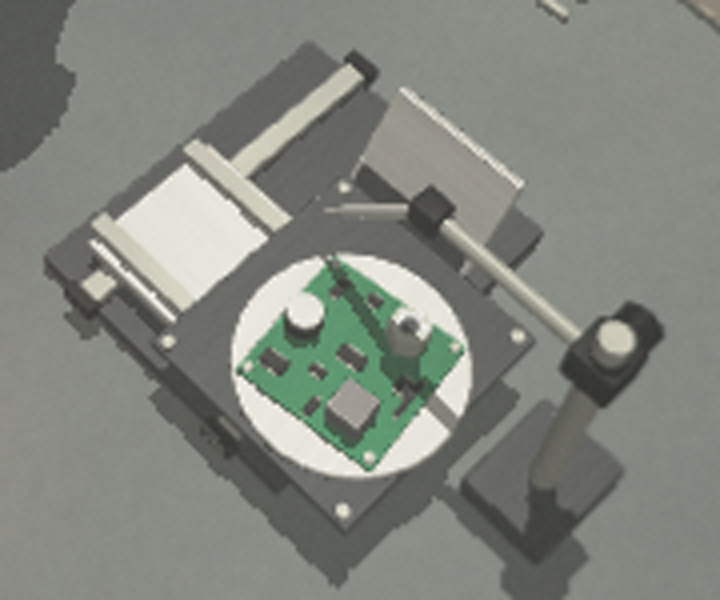

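View pics/sd.png

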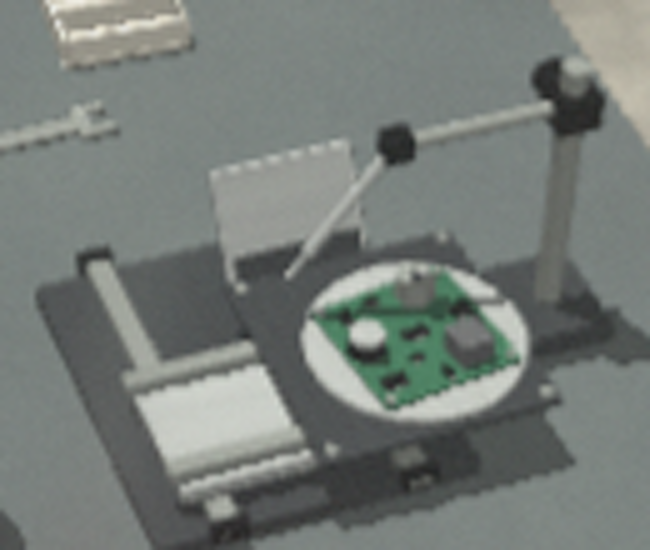

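The crops show the can at (303,308), the spacer at (410,330), the relay at (352,403) and the tip at (327,209) in the scene crop. In the side crop the tip is at (290,275). Next I'll compute their world positions.

Run:
```python
from h import *
import pickle
fs=pickle.load(open("f0.pkl","rb"))
S,D=fs["scene"],fs["side"]
c=lambda u,v:(230+(u+.5)/4-.5,190+(v+.5)/4-.5)
d=lambda u,v:(250+(u+.5)/5-.5,155+(v+.5)/5-.5)
print("tip",at_z(S,c(327,209),.1),at_z(D,d(290,275),.1))
bolts=np.array([c(168,342),c(345,187),c(517,336),c(343,510)])
B=depth(S,bolts);print("bolts",B.round(3)); B=at_z(S,bolts,np.median(B[:,2]));print(B.round(4),B.mean(0))
for i,j in((0,1),(3,2),(0,3),(1,2)): e=B[j]-B[i];print(np.degrees(np.arctan2(e[1],e[0])),np.linalg.norm(e))
for n,f in fs.items():
    C=cloud(f);Z=C[...,2]
    m=(abs(Z-.0885)<.005)&(C[...,0]>.6)&(C[...,0]<.8)&(C[...,1]>-.2)&(C[...,1]<.0)
    lab=cv2.connectedComponentsWithStats(m.astype(np.uint8))
    for i in range(1,lab[0]):
        if lab[2][i,4]>15: Q=C[lab[1]==i];print(n,"comp",cv2.minAreaRect((Q[:,:2]*1000).astype(np.float32)),lab[2][i,4])
    m=(Z>.08)&(Z<.145)&(C[...,0]>.55)&(C[...,0]<.75)&(C[...,1]>0.01)&(C[...,1]<.1)
    lab=cv2.connectedComponentsWithStats(m.astype(np.uint8)); i=1+lab[2][1:,4].argmax(); Q=C[lab[1]==i]; q=Q.mean(0)
    w=np.linalg.svd(Q-q)[2]; print(n,"plate n",w[2],"x dir",np.degrees(np.arctan2(w[2][0],-w[2][1]))); 
    # point on visible face at z=.106
    print("face y at z.106:",q-w[2]*0, "offset y", q[1]-(.106-q[2])*w[2][2]/w[2][1])
    xs=Q@np.array([np.cos(0),0,0]); print(Q[:,0].min(),Q[:,0].max())
```

```text
tip [[ 0.61766213 -0.04013403  0.1       ]] [[ 0.62407976 -0.03789971  0.1       ]]
bolts [[ 0.61  -0.175  0.061]
 [ 0.596 -0.002  0.061]
 [ 0.754  0.009  0.062]
 [ 0.769 -0.161  0.061]]
[[ 0.6109 -0.174   0.0613]
 [ 0.598  -0.0012  0.0613]
 [ 0.7567  0.0095  0.0613]
 [ 0.7697 -0.1611  0.0613]] [ 0.68381497 -0.08171184  0.0613111 ]
94.26272559277878 0.17322081626590421
94.35967298381176 0.17104976194107896
4.640875550325243 0.15928908624347776
3.8591279138905006 0.15900013690172907
scene comp ((660.4642333984375, -99.2587890625), (24.03462028503418, 24.323179244995117), 80.68930053710938) 77
scene comp ((713.1671752929688, -52.6704216003418), (27.05356216430664, 26.64893913269043), 35.354007720947266) 86
scene comp ((728.2531127929688, -117.66624450683594), (25.937278747558594, 26.826351165771484), 10.889595031738281) 106
scene plate n [ 0.06499862 -0.84989795  0.52292318] x dir 4.373362035095482
face y at z.106: [0.64556145 0.04094775 0.10935258] offset y 0.03888497989652522
0.5899202335276033 0.7002280701456494
side comp ((713.4390258789062, -50.485740661621094), (27.540550231933594, 25.265554428100586), 70.91942596435547) 39
side comp ((660.6917114257812, -99.0242919921875), (25.48886489868164, 26.662330627441406), 0.9065796732902527) 34
side comp ((729.4329833984375, -118.15025329589844), (28.548032760620117, 25.737529754638672), 11.157259941101074) 45
side plate n [ 0.06540164 -0.86419577  0.49888706] x dir 4.3278483629170825
face y at z.106: [0.64059335 0.04065197 0.10794774] offset y 0.039527574600347185
0.5892729024676421 0.6988522362329259
```

```bash
cat > plan.py <<'E'
from h import *
YAW=np.radians(4.3)
SX=np.array([np.cos(YAW),np.sin(YAW),0]);SY=np.array([-SX[1],SX[0],0]);Zv=np.array([0,0,1.])
UP=np.cos(np.pi/6)*Zv+np.sin(np.pi/6)*SY; N=np.cos(np.pi/6)*SY-np.sin(np.pi/6)*Zv
def tgtR(s=1): return np.c_[s*N,-UP,np.cross(s*N,-UP)]
def cur():
    st=manip.state();q=st["tool_rot"];return np.array(st["tool_pos"]),R.from_quat([q[1],q[2],q[3],q[0]]).as_matrix()
def rot_need(s):
    p,r=cur();return R.from_matrix(r.T@tgtR(s)).as_rotvec(degrees=True)/5
def shift(frm,to,Rm): return Rm.T@(np.array(to)-frm)/.025
E
python3 - <<'E'
from plan import *
p,r=cur();print(r.round(2))
for s in(1,-1): print(s,rot_need(s).round(2),tgtR(s).round(2).tolist())
f=manip.grab_frame("wrist");print(np.round(f["T_tool_cam"],3),f["camera_matrix"])
H=np.array([.6438,.0447,.106]);way=H+UP*.12; A=tgtR(1)
up=p+[0,0,.2]
print(way, "up shift in cur frame",shift(p,up,r))
for s in(1,-1): print(s,"to way",shift(up,way,tgtR(s)).round(2))
E
```

```text
[[ 0.36 -0.    0.93]
 [-0.93  0.    0.36]
 [-0.   -1.    0.  ]]
1 [ -8.5  -31.6    1.25] [[-0.06, 0.04, -1.0], [0.86, -0.5, -0.07], [-0.5, -0.87, 0.0]]
-1 [-0.88  3.29 -5.98] [[0.06, 0.04, 1.0], [-0.86, -0.5, 0.07], [0.5, -0.87, 0.0]]
[[ 1.    -0.     0.001  0.001]
 [-0.001 -0.267  0.964 -0.142]
 [-0.    -0.964 -0.267  0.068]
 [ 0.     0.     0.     1.   ]] [[339.38836038   0.         281.39644885]
 [  0.         339.38836038 208.52750377]
 [  0.           0.           1.        ]]
[0.63930128 0.10453111 0.20992305] up shift in cur frame [-1.47862666e-02 -7.99998613e+00  1.80493490e-03]
1 to way [ 27.06  -5.45 -18.58]
-1 to way [-27.06  -5.45  18.58]
```

drive_tool --motion '[[[0,-1,0],[0,0,0],-1],[[0,-1,0],[0,0,0],-1],[[0,-1,0],[0,0,0],-1],[[0,-1,0],[0,0,0],-1],[[0,-1,0],[0,0,0],-1],[[0,-1,0],[-0.125,0.47,-0.854],-1],[[0,-1,0],[-0.125,0.47,-0.854],-1],[[0,-1,0],[-0.125,0.47,-0.854],-1],[[0,0,0],[-0.125,0.47,-0.854],-1],[[0,0,0],[-0.125,0.47,-0.854],-1],[[0,0,0],[-0.125,0.47,-0.854],-1],[[0,0,0],[-0.125,0.47,-0.854],-1]]'

```text
time: 1.35
tool_pos: [0.2241, -0.5773, 0.4309]
tool_rot: [-0.375, 0.625, -0.329, 0.6]
contact_force: [0.4, 0.7, -0.5]
gripper_width: 1.001
```

drive_tool --motion '[[[-1,-0.4,0.7],[0,0,0],-1],[[-1,-0.4,0.7],[0,0,0],-1],[[-1,-0.4,0.7],[0,0,0],-1],[[-1,-0.4,0.7],[0,0,0],-1],[[-1,-0.4,0.7],[0,0,0],-1],[[-1,-0.4,0.7],[0,0,0],-1],[[-1,-0.4,0.7],[0,0,0],-1],[[-1,-0.4,0.7],[0,0,0],-1],[[-1,-0.4,0.7],[0,0,0],-1],[[-1,-0.4,0.7],[0,0,0],-1]]'

```text
time: 2.35
tool_pos: [0.3791, -0.2973, 0.3918]
tool_rot: [-0.376, 0.625, -0.33, 0.599]
contact_force: [0.7, 0.9, -0.6]
gripper_width: 0.998
```

Run:
```python
from plan import *
p,r=cur();s=manip.state();print(p,s["time"],s["joint_pos"].round(2),rot_need(-1).round(2))
H=np.array([.6438,.0447,.106])
print(shift(p,H+UP*.2,r))
```

```text
[ 0.37907336 -0.29726384  0.39176843] 2.35 [-0.59 -0.55  1.91 -0.41  1.45  0.89] [-0.01 -0.01  0.02]
[-16.83855021  -4.54307962  11.57999825]
```

drive_tool --motion '[[[-1,-0.4,0.68],[0,0,0],-1],[[-1,-0.4,0.68],[0,0,0],-1],[[-1,-0.4,0.68],[0,0,0],-1],[[-1,-0.4,0.68],[0,0,0],-1],[[-1,-0.4,0.68],[0,0,0],-1],[[-1,-0.4,0.68],[0,0,0],-1],[[-1,-0.4,0.68],[0,0,0],-1],[[-1,-0.4,0.68],[0,0,0],-1],[[-1,-0.4,0.68],[0,0,0],-1],[[-1,-0.4,0.68],[0,0,0],-1],[[-1,-0.3,0.68],[0,0,0],-1],[[-1,0,0.68],[0,0,0],-1]]'

```text
time: 3.55
tool_pos: [0.5596, 0.0308, 0.3354]
tool_rot: [-0.377, 0.625, -0.329, 0.6]
contact_force: [-0.2, -0.3, 0.8]
gripper_width: 1.001
```

drive_tool --motion '[[[-1,0,0.68],[0,0,0],-1],[[-1,0,0.68],[0,0,0],-1],[[-1,0,0.68],[0,0,0],-1],[[-0.8,0,0.68],[0,0,0],-1],[[0,0,0.3],[0,0,0],-1],[[0,0,0],[0,0,0],-1],[[0,0,0],[0,0,0],-1]]'

```text
time: 4.25
tool_pos: [0.6278, 0.1162, 0.288]
tool_rot: [-0.376, 0.625, -0.33, 0.6]
contact_force: [-0.8, 0.7, 0.8]
gripper_width: 1.005
```

Run:
```python
from plan import *
import pickle
p,r=cur();f=grab("wrist");pickle.dump(f,open("w1.pkl","wb"));cv2.imwrite("pics/w1.png",f["img"])
print(p,rot_need(-1).round(2))
H=np.array([.6438,.0447,.106]);print(shift(p,H-UP*.0187,r))
C=cloud(f);Z=C[...,2]
m=(Z>.085)&(Z<.145)&(C[...,0]>.55)&(C[...,0]<.75)&(C[...,1]>0.01)&(C[...,1]<.1)
lab=cv2.connectedComponentsWithStats(m.astype(np.uint8)); i=1+lab[2][1:,4].argmax(); Q=C[lab[1]==i]
w=np.linalg.svd(Q-Q.mean(0),full_matrices=False)[2]
print(len(Q),Q.min(0),Q.max(0),Q.mean(0),w[2])
print((((Q-H)@np.c_[SX,N,UP]).min(0)),((Q-H)@np.c_[SX,N,UP]).max(0),np.median((Q-H)@N))
```

```text
[0.62782946 0.11622062 0.28802174] [-0.01 -0.02  0.02]
[-1.14561669  8.50183017  0.41476351]
1595 [0.59109168 0.02435242 0.08503814] [0.70150763 0.0633949  0.13119013] [0.64866724 0.05181936 0.12301415] [ 0.05917687 -0.78588778  0.61553107]
[-0.05187921 -0.00663075 -0.02793674] [0.05702794 0.00372151 0.02628517] -0.003084174959008016
```

View pics/w1.png

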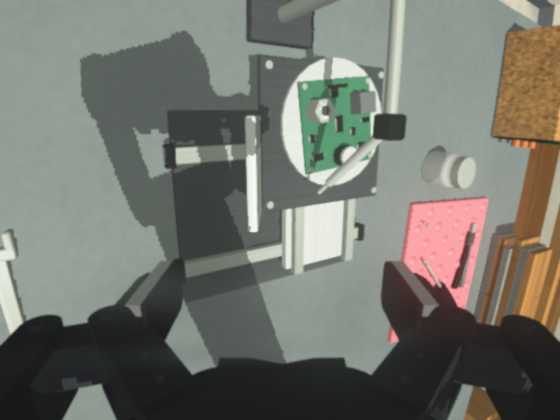

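The plate is seen edge-on at (253,170), the pointer tip is at (322,191), and the can is at (348,155). I'll align and descend onto the plate.

drive_tool --motion '[[[-0.55,0,0.25],[0,0,0],-1],[[-0.6,0,0.25],[0,0,0],-1],[[0,1,0],[0,0,0],-1],[[0,1,0],[0,0,0],-1],[[0,1,0],[0,0,0],-1],[[0,0.5,0],[0,0,0],-1],[[0,0,0],[0,0,0],-1]]'

```text
time: 5.0
tool_pos: [0.6407, 0.0986, 0.1944]
tool_rot: [-0.375, 0.627, -0.33, 0.598]
contact_force: [-0.8, 0.2, -0.3]
gripper_width: 1.0
```

Run:
```python
from plan import *
import pickle
f1=pickle.load(open("w1.pkl","rb"))
print("tip w1",at_z(f1,(321,192),.1))
p,r=cur();f=grab("wrist");pickle.dump(f,open("w2.pkl","wb"));cv2.imwrite("pics/w2.png",f["img"])
H=np.array([.646,.0447,.106]);print(p,shift(p,H-UP*.0187,r))
for f in(f1,f):
    C=cloud(f);Z=C[...,2]
    m=(abs(Z-.0885)<.005)&(C[...,0]>.6)&(C[...,0]<.8)&(C[...,1]>-.2)&(C[...,1]<.0)
    lab=cv2.connectedComponentsWithStats(m.astype(np.uint8))
    for i in range(1,lab[0]):
        if lab[2][i,4]>60: Q=C[lab[1]==i];print(cv2.minAreaRect((Q[:,:2]*1000).astype(np.float32)),lab[2][i,4])
    Q=C[(Z>.085)&(Z<.145)&(C[...,0]>.55)&(C[...,0]<.75)&(C[...,1]>0.01)&(C[...,1]<.1)]
    q=(Q-H)@np.c_[SX,N,UP];print(np.percentile(q,[1,50,99],axis=0).round(4))
```

```text
tip w1 [[ 0.62125389 -0.04851262  0.1       ]]
[0.64072027 0.09855327 0.1944288 ] [0.09431871 4.89324003 0.06614949]
((730.2916259765625, -117.89100646972656), (25.541147232055664, 26.487754821777344), 11.900287628173828) 368
((714.0267944335938, -52.56990051269531), (26.90128517150879, 28.130281448364258), 12.1419038772583) 413
((667.2108764648438, -93.37409210205078), (12.692091941833496, 23.813413619995117), 43.380775451660156) 149
[[-0.0522 -0.0064 -0.0259]
 [ 0.0044 -0.0029  0.0237]
 [ 0.054   0.0036  0.0256]]
((730.30078125, -117.9606704711914), (26.2860164642334, 28.182262420654297), 10.631937026977539) 535
((714.4520874023438, -52.57542037963867), (27.740650177001953, 30.330223083496094), 66.86613464355469) 667
((662.4853515625, -97.80838775634766), (25.62470817565918, 25.134572982788086), 15.413049697875977) 406
[[-0.0528 -0.0061  0.0015]
 [ 0.007  -0.0014  0.0241]
 [ 0.0556  0.0032  0.0257]]
```

View pics/w2.png

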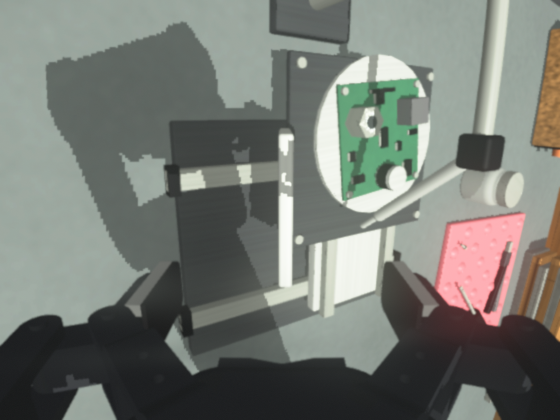

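The plate at (285,210) is centred between the jaws, and the tip is at (362,227). I'll descend and close.

drive_tool --motion '[[[0.02,1,0],[0,0,0],-1],[[0.02,1,0],[0,0,0],-1],[[0.02,1,0],[0,0,0],-1],[[0.02,1,0],[0,0,0],-1],[[0,0.8,0],[0,0,0],-1],[[0,0,0],[0,0,0],-1],[[0,0,0],[0,0,0],-1]]'

```text
time: 5.75
tool_pos: [0.6475, 0.0378, 0.0959]
tool_rot: [-0.376, 0.625, -0.329, 0.6]
contact_force: [-0.0, 0.2, -0.2]
gripper_width: 1.003
```

Run:
```python
from plan import *
import pickle
from scipy.optimize import least_squares
p,r=cur();H=np.array([.646,.0447,.106]);print(p,shift(p,H-UP*.0187,r))
f0=pickle.load(open("f0.pkl","rb"))
V=[(f0["scene"],(311.4,241.9)),(f0["side"],(307.6,209.6)),(pickle.load(open("w1.pkl","rb")),(321,192)),(pickle.load(open("w2.pkl","rb")),(362,227))]
def proj(f,X):
    T=np.linalg.inv(np.array(f["world_from_camera"]));c=T[:3,:3]@X+T[:3,3];s=c[:2]/c[2];s=s*(1+f["k1"]*s@s);K=np.array(f["camera_matrix"]);return s*[K[0,0],K[1,1]]+K[:2,2]
for z in(None,.1):
    fn=lambda x:np.r_[np.concatenate([(proj(f,x)-uv) for f,uv in V]),0 if z is None else (x[2]-z)*1e5]
    s=least_squares(fn,[.62,-.04,.1]);print(s.x,fn(s.x).round(1))
for f,uv in V: print(at_z(f,uv,.1))
```

```text
[0.64750587 0.03782687 0.09588079] [-0.03933848  0.25796079 -0.04014367]
[ 0.62144202 -0.0428909   0.10402256] [ 0.3  0.7 -0.3  0.2 -1.8  0.7  1.4 -0.3  0. ]
[ 0.62036004 -0.0457654   0.10000014] [-0.9  1.8 -0.3  1.6 -2.   0.8  0.5 -0.7  0. ]
[[ 0.61776288 -0.04013397  0.1       ]]
[[ 0.62407976 -0.03789971  0.1       ]]
[[ 0.62125389 -0.04851262  0.1       ]]
[[ 0.61973205 -0.04520996  0.1       ]]
```

drive_tool --motion '[[[0,0.25,0],[0,0,0],-1],[[0,0,0],[0,0,0],1],[[0,0,0],[0,0,0],1],[[0,0,0],[0,0,0],1],[[0,0,0],[0,0,0],1],[[0,0,0],[0,0,0],1],[[0,0,0],[0,0,0],1],[[0,0,0],[0,0,0],1],[[0,0,0],[0,0,0],1]]'

```text
time: 6.65
tool_pos: [0.6469, 0.0342, 0.089]
tool_rot: [-0.376, 0.625, -0.33, 0.599]
contact_force: [-0.2, 1.1, -0.7]
gripper_width: 0.111
```

Run:
```python
from plan import *
s=manip.state();p,r=cur();print(p,s["gripper_width"],s["contact_force"],s["time"])
print("tool per slide: SX",(r.T@SX).round(3),"SY",(r.T@SY).round(3))
for d in((-.0368,.0574),(-.1031,.082)): print((r.T@(d[0]*SX+d[1]*SY)/.025).round(2))
```

```text
[0.64687601 0.03421167 0.08900421] 0.11126464839719526 [-0.18537696  1.11205713 -0.70033984] 6.65
tool per slide: SX [-0.     0.001  1.   ] SY [-0.865 -0.501  0.   ]
[-1.99 -1.15 -1.47]
[-2.84 -1.65 -4.12]
```

drive_tool --motion '[[[-0.1,-0.06,-0.08],[0,0,0],1],[[-0.21,-0.12,-0.155],[0,0,0],1],[[-0.21,-0.12,-0.155],[0,0,0],1],[[-0.21,-0.12,-0.155],[0,0,0],1],[[-0.21,-0.12,-0.155],[0,0,0],1],[[-0.21,-0.12,-0.155],[0,0,0],1],[[-0.21,-0.12,-0.155],[0,0,0],1],[[-0.21,-0.12,-0.155],[0,0,0],1],[[-0.21,-0.12,-0.155],[0,0,0],1],[[-0.21,-0.13,-0.155],[0,0,0],1],[[0,0,0],[0,0,0],1],[[0,0,0],[0,0,0],1]]'

```text
time: 7.85
tool_pos: [0.6051, 0.0894, 0.089]
tool_rot: [-0.376, 0.625, -0.33, 0.599]
contact_force: [-1.8, 1.3, 2.8]
gripper_width: 0.107
```

Run:
```python
from plan import *
import pickle
s=manip.state();p,r=cur();print(p,s["gripper_width"],s["contact_force"],(p-[.6469,.0342,.089])@np.c_[SX,SY,Zv])
fs={n:grab(n) for n in("scene","side","wrist")};pickle.dump(fs,open("f1.pkl","wb"))
cs={"scene":(270,195,130,100),"side":(270,170,130,100),"wrist":(200,60,260,200)}
ims=[]
for n,(u,v,w,h) in cs.items():
    k=520/w if n!="wrist" else 2; k=4 if n!="wrist" else 2
    ims.append(cv2.resize(fs[n]["img"][v:v+h,u:u+w][:100*4//k*1],None,fx=k,fy=k,interpolation=cv2.INTER_CUBIC))
    f=fs[n];C=cloud(f);Z=C[...,2]
    m=(abs(Z-.0885)<.005)&(C[...,0]>.55)&(C[...,0]<.8)&(C[...,1]>-.2)&(C[...,1]<.03)
    lab=cv2.connectedComponentsWithStats(m.astype(np.uint8))
    for i in range(1,lab[0]):
        if lab[2][i,4]>25: Q=C[lab[1]==i];print(n,cv2.minAreaRect((Q[:,:2]*1000).astype(np.float32)),lab[2][i,4])
    im=f["img"].astype(int);g=(im[...,1]>im[...,2]+20)&(im[...,1]>im[...,0]+10)&(abs(Z-.068)<.012)&(abs(C[...,0]-.66)<.15)&(abs(C[...,1])<.2)
    print(cv2.minAreaRect((C[g][:,:2]*1000).astype(np.float32)))
cv2.imwrite("pics/c1a.png",np.hstack(ims[:2])[:, :800] if 0 else np.vstack([cv2.resize(ims[0],(390,300)),cv2.resize(ims[1],(390,300))]))
cv2.imwrite("pics/c1.png",np.hstack([np.vstack([cv2.resize(ims[0],(390,300)),cv2.resize(ims[1],(390,300))]),cv2.resize(ims[2],(400,600*1)) if 0 else np.vstack([cv2.resize(ims[2],(400,308)),np.zeros((292,400,3),np.uint8)])]))
```

```text
[0.60508259 0.08940655 0.08898885] 0.10740510818294641 [-1.81843786  1.31171156  2.84443276] [-3.75603858e-02  5.81865690e-02 -1.11548050e-05]
scene ((619.7689819335938, -44.365936279296875), (23.173686981201172, 24.017593383789062), 16.984575271606445) 60
scene ((674.0800170898438, -2.3659744262695312), (27.942283630371094, 17.28363037109375), 30.339702606201172) 52
scene ((686.6964111328125, -63.01464080810547), (26.64699363708496, 26.115507125854492), 9.315324783325195) 97
((657.033447265625, -34.40233612060547), (111.32930755615234, 114.01714324951172), 10.900323867797852)
side ((619.9697265625, -43.3553581237793), (26.13208770751953, 24.218721389770508), 1.0260720252990723) 34
side ((686.3684692382812, -62.22248840332031), (26.51300621032715, 32.34307861328125), 19.0631046295166) 45
((659.1178588867188, -37.023277282714844), (111.66961669921875, 116.64163970947266), 9.6395845413208)
wrist ((688.8387451171875, -63.47828674316406), (25.91448211669922, 28.275218963623047), 12.116087913513184) 1081
wrist ((672.7581787109375, 1.6807842254638672), (26.466115951538086, 30.612674713134766), 11.598512649536133) 1569
wrist ((620.7402954101562, -42.53001403808594), (26.263168334960938, 24.873554229736328), 24.189607620239258) 847
((657.8229370117188, -42.42780303955078), (116.86235809326172, 123.36660766601562), 11.159381866455078)
```

View pics/c1.png

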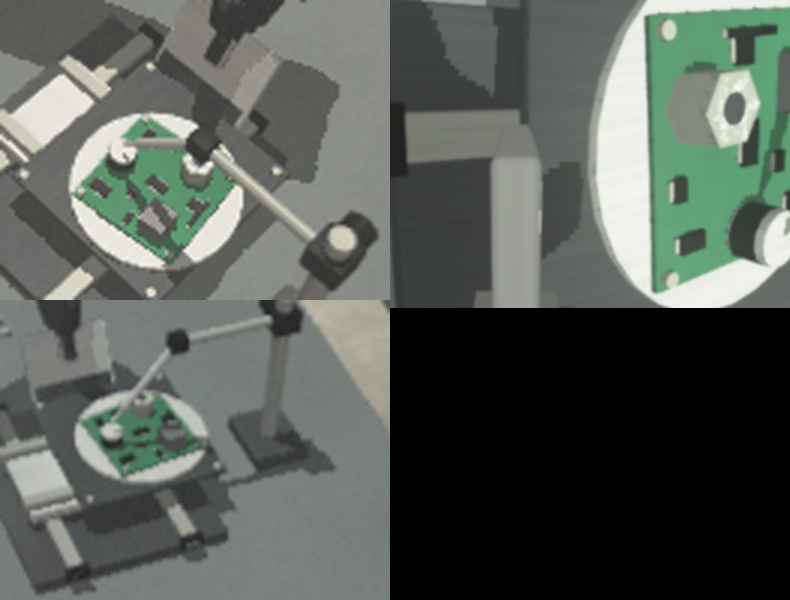

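The tip already appears to be over the can, with the can at about (122,155) in the scene crop. Next I'll zoom in to place the tip exactly.

Run:
```python
from h import *
import pickle
fs=pickle.load(open("f1.pkl","rb"))
z=lambda n,u,v,w,h,k:cv2.resize(fs[n]["img"][v:v+h,u:u+w],None,fx=k,fy=k,interpolation=cv2.INTER_CUBIC)
a=z("scene",295,230,40,30,10);b=z("side",295,195,40,30,10);c=z("wrist",410,170,100,75,4)
cv2.imwrite("pics/c2.png",np.vstack([np.hstack([a,b]),np.hstack([c,np.zeros((300,400,3),np.uint8)])]))
```

```text
(no output)
```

View pics/c2.png

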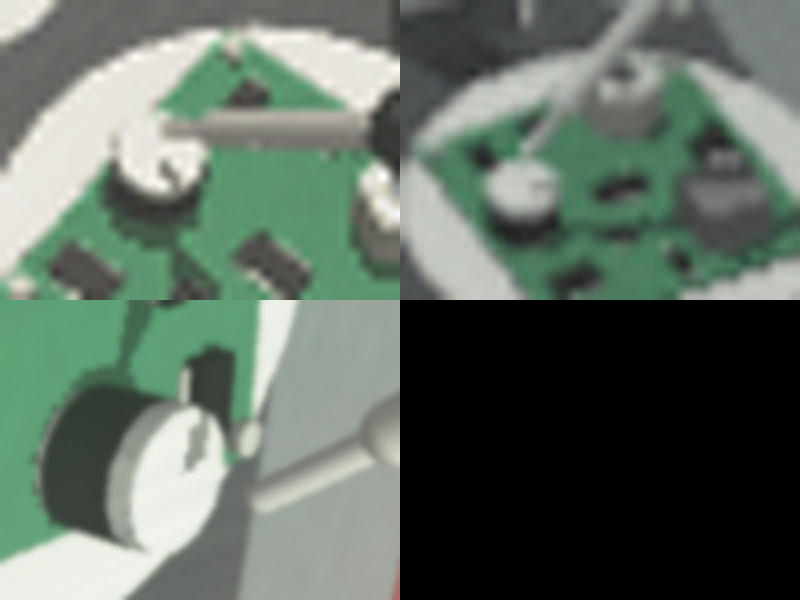

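In the zoom (in the sub-pictures) the tip is at (164,130) in scene, (125,150) in side and (256,200) in wrist. The can tops are at (160,155), (122,187) and (168,178).

Run:
```python
from plan import *
import pickle
from scipy.optimize import least_squares
fs=pickle.load(open("f1.pkl","rb"))
def px(n,u,v):
    U,V,k={"scene":(295,230,10),"side":(295,195,10),"wrist":(410,170,4)}[n];return (U+(u+.5)/k-.5,V+(v+.5)/k-.5)
tip={"scene":(164,130),"side":(125,150),"wrist":(256,200)};can={"scene":(160,155),"side":(122,187),"wrist":(168,178)}
for n in fs:
    t=at_z(fs[n],px(n,*tip[n]),.1)[0];c=at_z(fs[n],px(n,*can[n]),.088)[0]
    print(n,t.round(4),c.round(4),"need slide (mm)",(((t-c)@np.c_[SX,SY])*1000).round(1))
```

```text
scene [ 0.6185 -0.0424  0.1   ] [ 0.6191 -0.0433  0.088 ] need slide (mm) [-0.5  0.9]
side [ 0.6223 -0.0371  0.1   ] [ 0.6196 -0.0429  0.088 ] need slide (mm) [3.1 5.6]
wrist [ 0.6207 -0.0465  0.1   ] [ 0.6217 -0.0403  0.088 ] need slide (mm) [-1.5 -6.1]
```

Run:
```python
from plan import *
import pickle
from scipy.optimize import least_squares
fs=pickle.load(open("f1.pkl","rb"))
def px(n,u,v):
    U,V,k={"scene":(295,230,10),"side":(295,195,10),"wrist":(410,170,4)}[n];return (U+(u+.5)/k-.5,V+(v+.5)/k-.5)
tip={"scene":(164,130),"side":(125,150),"wrist":(256,200)};can={"scene":(160,155),"side":(122,187),"wrist":(168,178)}
def tri(d):
    def fn(x):
        o=[]
        for n in fs:
            T=np.array(fs[n]["world_from_camera"]);a=rays(fs[n],px(n,*d[n]))[0];a=T[:3,:3]@(a/np.linalg.norm(a));w=x-T[:3,3];o.append((w-a*(w@a))*1000)
        return np.concatenate(o)
    s=least_squares(fn,[.62,-.04,.1]);return s.x,fn(s.x).round(1)
t,a=tri(tip);c,b=tri(can);print(t,a);print(c,b);print((t-c)@np.c_[SX,SY])
for n in fs: # depth at tip neighbourhood
    u,v=np.round(px(n,*tip[n])).astype(int);C=cloud(fs[n])[v-4:v+5,u-4:u+9].reshape(-1,3);q=C[(C[:,2]>.095)&(C[:,2]<.125)];print(n,q[q[:,2].argsort()][:8].round(4).tolist())
```

```text
[ 0.62068979 -0.04249725  0.10318616] [ 1.1  1.3  0.1 -0.1 -1.  -1.1 -1.  -0.3  0.9]
[ 0.61996567 -0.04267257  0.08713434] [ 1.1  0.4 -0.2  0.2 -0.4 -0.3 -1.3 -0.   0.5]
[0.00073524 0.00012054]
scene [[0.623, -0.0431, 0.1044], [0.6201, -0.0444, 0.1075], [0.6226, -0.0432, 0.1095], [0.6251, -0.0421, 0.1116], [0.6281, -0.0451, 0.1138], [0.6299, -0.0431, 0.1139], [0.6281, -0.0416, 0.1151], [0.6344, -0.0444, 0.1216]]
side [[0.6244, -0.0411, 0.1056], [0.629, -0.0378, 0.111], [0.6189, -0.0465, 0.1117], [0.6265, -0.0455, 0.1137], [0.6226, -0.0461, 0.1152], [0.6323, -0.0387, 0.1158], [0.6284, -0.0392, 0.1172]]
wrist [[0.6216, -0.0422, 0.1005], [0.6224, -0.0413, 0.1009], [0.6212, -0.0413, 0.1011], [0.6232, -0.0411, 0.1015], [0.6219, -0.0414, 0.1016], [0.6226, -0.0411, 0.1016], [0.6239, -0.0416, 0.1017], [0.6215, -0.0408, 0.102]]
```

Triangulation and wrist depth agree that the tip is within about 1 mm of the can's middle. I'll hold here for 1.2 s, then step on to the relay.

drive_tool --motion '[[[0,0,0],[0,0,0],1],[[0,0,0],[0,0,0],1],[[0,0,0],[0,0,0],1],[[0,0,0],[0,0,0],1],[[0,0,0],[0,0,0],1],[[0,0,0],[0,0,0],1],[[0,0,0],[0,0,0],1],[[0,0,0],[0,0,0],1],[[0,0,0],[0,0,0],1],[[0,0,0],[0,0,0],1],[[0,0,0],[0,0,0],1],[[0,0,0],[0,0,0],1]]'

```text
time: 9.2
tool_pos: [0.6058, 0.0885, 0.089]
tool_rot: [-0.376, 0.625, -0.33, 0.599]
contact_force: [-2.1, 0.3, 2.9]
gripper_width: 0.109
```

drive_tool --motion '[[[-0.05,-0.03,-0.13],[0,0,0],1],[[-0.09,-0.05,-0.275],[0,0,0],1],[[-0.09,-0.05,-0.275],[0,0,0],1],[[-0.09,-0.05,-0.275],[0,0,0],1],[[-0.09,-0.055,-0.275],[0,0,0],1],[[-0.09,-0.055,-0.275],[0,0,0],1],[[-0.09,-0.055,-0.275],[0,0,0],1],[[-0.09,-0.05,-0.275],[0,0,0],1],[[-0.09,-0.05,-0.275],[0,0,0],1],[[-0.09,-0.05,-0.275],[0,0,0],1],[[0,0,0],[0,0,0],1],[[0,0,0],[0,0,0],1]]'

```text
time: 10.4
tool_pos: [0.5383, 0.1089, 0.0889]
tool_rot: [-0.376, 0.625, -0.33, 0.599]
contact_force: [-2.6, 1.3, 4.8]
gripper_width: 0.112
```

Run:
```python
from plan import *
import pickle
s=manip.state();p,r=cur();print(s["time"],p,s["gripper_width"],s["contact_force"],(p-[.60508,.0894,.089])@np.c_[SX,SY,Zv])
fs={n:grab(n) for n in("scene","side","wrist")};pickle.dump(fs,open("f2.pkl","wb"))
for n,f in fs.items():
    C=cloud(f);Z=C[...,2]
    m=(abs(Z-.0885)<.005)&(C[...,0]>.5)&(C[...,0]<.8)&(C[...,1]>-.2)&(C[...,1]<.06)
    lab=cv2.connectedComponentsWithStats(m.astype(np.uint8))
    for i in range(1,lab[0]):
        if lab[2][i,4]>25: Q=C[lab[1]==i];print(n,cv2.minAreaRect((Q[:,:2]*1000).astype(np.float32)),lab[2][i,4])
z=lambda n,u,v,w,h,k:cv2.resize(fs[n]["img"][v:v+h,u:u+w],None,fx=k,fy=k,interpolation=cv2.INTER_CUBIC)
a=z("scene",295,230,40,30,10);b=z("side",295,195,40,30,10);c=z("wrist",360,70,200,150,2)
cv2.imwrite("pics/r1.png",np.vstack([np.hstack([a,b]),np.hstack([c,np.zeros((300,400,3),np.uint8)])]))
```

```text
10.4 [0.53831341 0.10893687 0.08892187] 0.1115106064219545 [-2.58026646  1.28350915  4.77898877] [-6.51138061e-02  2.44879472e-02 -7.81301914e-05]
scene ((553.2575073242188, -23.719589233398438), (23.442689895629883, 25.791677474975586), 25.14919662475586) 61
scene ((605.4251098632812, 21.868738174438477), (26.399927139282227, 25.035282135009766), 71.36504364013672) 70
scene ((620.5142822265625, -43.94020080566406), (25.84683609008789, 26.306703567504883), 9.743247985839844) 80
side ((604.4221801757812, 21.613624572753906), (24.99163246154785, 26.414569854736328), 66.2031478881836) 34
side ((551.6744995117188, -26.152956008911133), (27.510339736938477, 21.347352981567383), 74.57575988769531) 33
side ((619.8709716796875, -43.06555938720703), (27.90406608581543, 29.29723358154297), 13.411511421203613) 46
wrist ((622.1339111328125, -43.745384216308594), (25.978286743164062, 28.409366607666016), 12.630056381225586) 1086
wrist ((606.13916015625, 21.62669563293457), (26.410015106201172, 30.47911834716797), 11.725605010986328) 1575
wrist ((554.2616577148438, -23.750280380249023), (26.28165054321289, 26.40276336669922), 30.017902374267578) 852
```

View pics/r1.png

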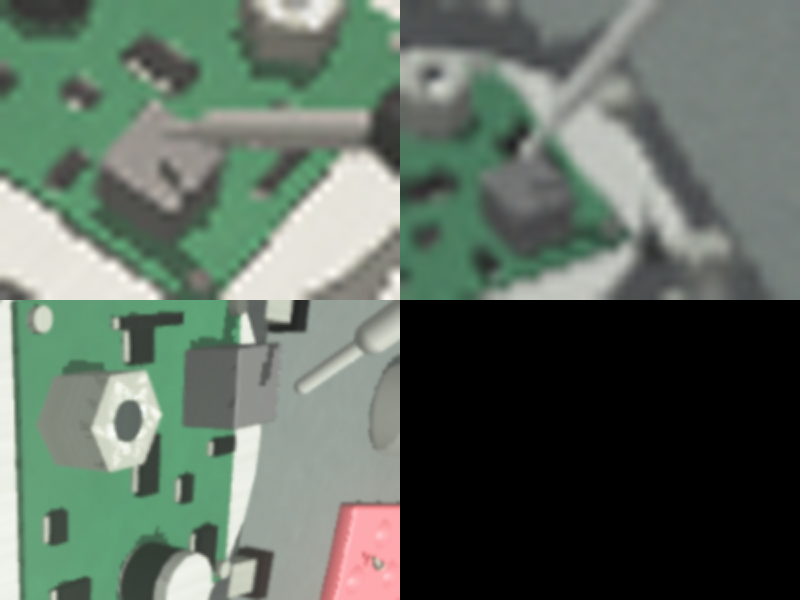

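Relay is at about (0.621, -0.044) and the tip at about (0.621, -0.0425), an offset of about 1–2 mm. I'll release and back off along the plate.

drive_tool --motion '[[[0,0,0],[0,0,0],0.6],[[0,0,0],[0,0,0],0.3],[[0,0,0],[0,0,0],-0.2],[[0,0,0],[0,0,0],-0.6],[[0,0,0],[0,0,0],-1],[[0,0,0],[0,0,0],-1],[[0,0,0],[0,0,0],-1],[[0,0,0],[0,0,0],-1],[[0,-0.3,0],[0,0,0],-1],[[0,-0.8,0],[0,0,0],-1],[[0,-1,0],[0,0,0],-1],[[0,-1,0],[0,0,0],-1]]'

```text
time: 11.75
tool_pos: [0.5358, 0.1477, 0.1569]
tool_rot: [-0.376, 0.625, -0.33, 0.599]
contact_force: [0.7, -0.1, 0.2]
gripper_width: 0.998
```

drive_tool --motion '[[[0,-1,0],[0,0,0],-1],[[0,-1,0],[0,0,0],-1],[[0,-0.6,0],[0,0,0],-1],[[0,0,0],[0,0,0],-1],[[0,0,0],[0,0,0],-1],[[0,0,0],[0,0,0],-1]]'

```text
time: 12.35
tool_pos: [0.5328, 0.179, 0.2104]
tool_rot: [-0.375, 0.626, -0.33, 0.599]
contact_force: [0.7, 1.0, -0.6]
gripper_width: 1.002
```

Run:
```python
from plan import *
import pickle
s=manip.state();p,r=cur();print(s["time"],p,s["gripper_width"],s["contact_force"])
fs={n:grab(n) for n in("scene","side","wrist")};pickle.dump(fs,open("f3.pkl","wb"))
for n,f in fs.items():
    C=cloud(f);Z=C[...,2]
    m=(abs(Z-.0885)<.005)&(C[...,0]>.5)&(C[...,0]<.8)&(C[...,1]>-.2)&(C[...,1]<.06)
    lab=cv2.connectedComponentsWithStats(m.astype(np.uint8))
    for i in range(1,lab[0]):
        if lab[2][i,4]>25: Q=C[lab[1]==i];print(n,cv2.minAreaRect((Q[:,:2]*1000).astype(np.float32)),lab[2][i,4])
z=lambda n,u,v,w,h,k:cv2.resize(fs[n]["img"][v:v+h,u:u+w],None,fx=k,fy=k,interpolation=cv2.INTER_CUBIC)
a=z("scene",295,230,40,30,10);b=z("side",295,195,40,30,10)
c=cv2.resize(fs["wrist"]["img"],(400,300));d=z("side",200,130,200,150,2)
cv2.imwrite("pics/e1.png",np.vstack([np.hstack([a,b]),np.hstack([c,d])]))
```

```text
12.35 [0.53278423 0.17899151 0.21041787] 1.00167515046738 [ 0.66370188  0.96772888 -0.61810835]
scene ((553.487060546875, -24.097984313964844), (22.633573532104492, 24.721038818359375), 48.13860321044922) 62
scene ((605.837646484375, 21.28512954711914), (26.53789520263672, 28.193103790283203), 64.47555541992188) 73
scene ((620.699462890625, -44.85036849975586), (26.546125411987305, 26.17913818359375), 8.862434387207031) 79
side ((604.8411254882812, 21.73974609375), (25.525999069213867, 25.49319076538086), 73.98002624511719) 37
side ((553.6463623046875, -25.93701171875), (22.25110626220703, 25.21068572998047), 33.625) 30
side ((620.8425903320312, -42.226341247558594), (26.52308464050293, 32.69656753540039), 6.594761371612549) 48
wrist ((622.3661499023438, -44.41797637939453), (27.000764846801758, 27.766237258911133), 10.249836921691895) 499
wrist ((606.1881103515625, 21.622447967529297), (27.487571716308594, 29.84835433959961), 71.2516098022461) 605
wrist ((554.9924926757812, -23.92397689819336), (25.25430679321289, 26.417261123657227), 2.498048782348633) 384
```

View pics/e1.png

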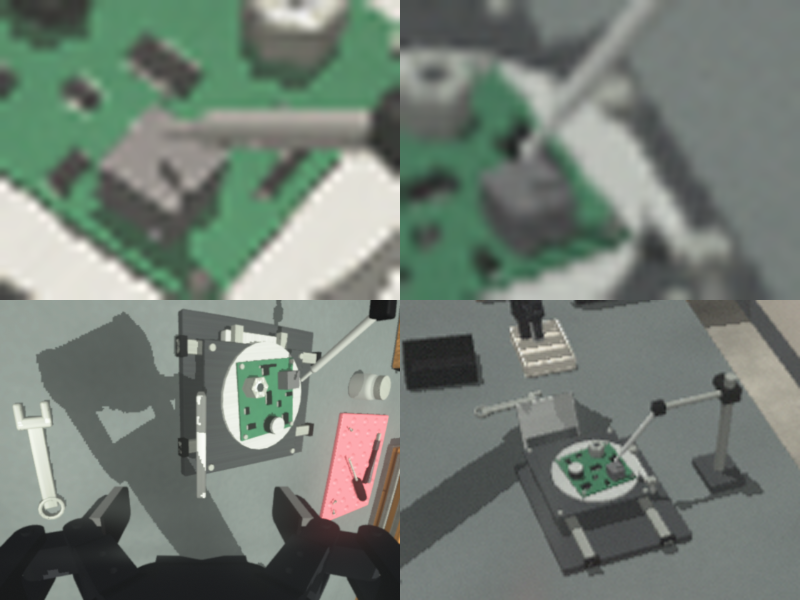

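The gripper is clear, the relay stayed under the tip, and the bystanders look undisturbed. I'm handing the job in.

```bash
python3 -c "
from plant import manip
print(manip.job_done(), manip.state()['time'])"
```

```text
the job is handed in; nothing more can be done
the job is handed in; nothing more can be done
```

I gripped the leaning handle plate and brought the can's middle under the pointer tip. It stood there for more than 1.2 s. Then I stepped the carrier on until the relay was under the tip, let go and backed off clear. I handed the job in just after 12.5 s on the robot's clock; no verdict is reported.

- **Can stop:** triangulating from three cameras put the can within about 1 mm of the tip. The single-view estimates at the stated heights disagreed by up to 6 mm sideways. I trusted the triangulation because the wrist depth reading at the tip agreed with it.
- **Relay after release:** the relay measured about (0.621, -0.044) against the tip at about (0.621, -0.0425), so roughly 1–2 mm off against the 7 mm limit. It had not visibly moved on letting go, and the force readings were back to about zero.
- **Heights:** the triangulated tip height came out at 103 mm rather than the stated 100 mm, within what the calibration and the small pixel size would explain.
- **Bystanders:** in the last pictures the wrench, tray, box, jar and mat tools looked undisturbed. I judged this by eye and did not measure it.

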